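# Set the stew simmering and find the fullest lentil tin by feel

## Task

Start the stew: on the hob's panel press the large round on/off key, then the middle one of the three small square keys (simmer), then the oblong start key, one at a time, each fully down and let go, and leave the other two square keys alone. Then find the fullest of the three identical lentil tins by feel, to go into the stew: starting at the tray's end nearest the hob and going along the row, lift each straight up clear of the tray for a moment and stand it back in its place before lifting the next. Finish while still holding the heaviest one in the gripper, upright, still and touching nothing else, up over the tray with its bottom at least 15 cm above the counter, the other two tins standing in their places and everything else left as it was.

Things in the scene. Friction and masses are not known exactly. Their poses are not given: they have to be found in the camera images.
- hob: portable hob, fixed: 360 mm deep (x) by 300 wide (y) by 62 high, black glass top, aluminium key panel along the edge nearest the robot. Origin: centre of underside; x away from the robot, y to its left. Five grey spring keys in a row at x = -140 mm, at y = +112 (on/off, round), +58, +14, -30 (small square 18 mm: warm, simmer, boil), -95 (start, oblong); caps stand 8 mm over the panel
- on_top (a point): the on/off key: the large round key, 27 mm across, at the left end of the row (the end away from the tray), the only round one. Point: centre of the top of the key when at rest.
- simmer_top (a point): the simmer key: the middle one of the three small square keys, 18 mm by 18 mm. Point: centre of the top of the key when at rest.
- start_top (a point): the start key: the oblong key, 42 mm long along the row and 18 mm deep, at the right end of the row (the end towards the tray). Point: centre of the top of the key when at rest.
- key_on (a joint): travel of the on/off key in m: 0 at rest, 0.005 fully down. Springs back; it starts to move at about 1.5 N and is fully down at about 5 N. Counts as pressed beyond 0.0035
- key_warm (a joint): travel of the warm key in m: 0 at rest, 0.005 fully down. Springs back; it starts to move at about 1.5 N and is fully down at about 5 N. Counts as pressed beyond 0.0035
- key_simmer (a joint): travel of the simmer key in m: 0 at rest, 0.005 fully down. Springs back; it starts to move at about 1.5 N and is fully down at about 5 N. Counts as pressed beyond 0.0035
- key_boil (a joint): travel of the boil key in m: 0 at rest, 0.005 fully down. Springs back; it starts to move at about 1.5 N and is fully down at about 5 N. Counts as pressed beyond 0.0035
- key_start (a joint): travel of the start key in m: 0 at rest, 0.005 fully down. Springs back; it starts to move at about 1.5 N and is fully down at about 5 N. Counts as pressed beyond 0.0035
- tray: low beech tray fixed on the counter, 190 mm deep (its x) by 350 mm long (its y), floor 10 mm above the counter, rim 22 mm above the counter and 10 mm thick; the three tins stand on it in a row along its y, 30 mm in front of its middle. Origin: centre of its underside; x points away from the robot, y along the row towards the hob
- place_near (a point): first place in the row, at the tray's end nearest the hob (robot's left): middle of the spot on the tray's floor where one tin stands. The places are 105 mm apart
- place_mid (a point): second, middle place in the row, on the tray's floor
- place_far (a point): third place in the row, at the tray's end away from the hob, on the tray's floor
- tin_a: one of three identical closed round steel tins of lentils, 62 mm in diameter, 110 mm tall with slip lid (graspable at any height). Origin: centre of underside, z up. They weigh 0.1 to 0.45 kg; the fullest at least 0.09 kg more than either other. Nothing visible tells them apart; which stands in which place varies. Upright on the tray floor within 8 mm of its place
- tin_b: one of three identical closed round steel tins of lentils, 62 mm in diameter, 110 mm tall with slip lid (graspable at any height). Origin: centre of underside, z up. They weigh 0.1 to 0.45 kg; the fullest at least 0.09 kg more than either other. Nothing visible tells them apart; which stands in which place varies. Upright on the tray floor within 8 mm of its place
- tin_c: one of three identical closed round steel tins of lentils, 62 mm in diameter, 110 mm tall with slip lid (graspable at any height). Origin: centre of underside, z up. They weigh 0.1 to 0.45 kg; the fullest at least 0.09 kg more than either other. Nothing visible tells them apart; which stands in which place varies. Upright on the tray floor within 8 mm of its place
- pot: bystander: closed blue ceramic stew pot on the hob, 194 mm in diameter, 156 mm tall with its lid knob, two lugs to 248 mm; 2.6 kg. Its wall stands about 95 mm behind the row of keys. Origin: centre of its underside
- dish: bystander: small terracotta salt dish on the tray behind the tins, 68 mm across, 28 mm tall; origin: centre of its underside
- bowl_big: bystander: larger of the two stacked steel bowls, beyond the tray, 190 mm across, 70 mm tall; origin: centre of its underside
- bowl_small: bystander: smaller steel bowl standing in the larger one, 156 mm across, 66 mm tall; origin: centre of its underside
- cup: bystander: green plastic measuring cup with a handle, 86 mm across, 95 mm tall, to the right of the tray; origin: centre of its underside
- mortar: bystander: beech mortar with its pestle standing in it, 108 mm across, 172 mm tall with the pestle; origin: centre of its underside
- mill: bystander: dark wooden pepper mill, 54 mm across, 150 mm tall; origin: centre of its underside
- spoon: bystander: wooden spoon 270 mm long lying on the counter between the tray and the robot; origin: its middle, on the counter
There are look-alikes about, which are no part of the job. Leave any purple or red look-alike of the tin_b alone.

How it is judged:
By the outcome, as a careful person would: the job done as asked, in the order asked, and still so for the second after the job is handed in, while the arm keeps its last pose, push and grip.
It also fails if it takes over 72 s, if anything falls off the work surface, if the arm or the gripper's body presses on something with over 40 N, if the wrist force passes 120 N, or if a joint passes its speed limit or range.

## Robot

A 7-joint arm with a two-finger parallel gripper is mounted at the origin on the work surface. World frame = base frame: x ahead of the robot, y to its left, z up, the work surface at z = 0. Lengths are in m, angles in rad, forces in N, time in s.
With the tool pointing down it reaches from about 0.425 to 0.875 m from the base axis. Payload 4.7 kg.
Tool frame: the origin (TCP) lies midway between the tips of the shut fingers; the grasp point (between the pads) lies ctrl.grasp_offset behind it (ctrl.grasp_offset is the distance from the TCP to the grasp point, in m); z points along the fingers, y is the line along which they close (so a half turn about z gives the same grasp; the last joint's range is limited). The gripper opens to 87 mm and grips with 3 to 60 N. Pads are 19 mm wide; open, the fingers measure 117 mm over their backs; the gripper's body (75 mm by 190 mm) begins 51 mm behind the grasp point.
Start: joints at [-1.269, 0.321, -0.07, 1.45, 0.023, 1.371, -0.057], TCP at [0.185, 0.623, 0.191] pointing down, gripper open.
Joint ranges: [-2.86, 2.86], [-0.3, 2.09], [-1.38, 1.24], [0.06, 2.45], [-1.56, 4.7], [0.09, 2.05], [-2.69, 2.69]. Speed limits (rad/s): [2.57, 2.57, 3.14, 3.14, 3.14, 3.14, 3.14].

## Interface

Orientations are given as a rotation vector (axis times angle).
In Python, from bench import ctrl gives the robot as it stands. The module is installed in compiled form; this text tells all that it offers.
- The arm moves only by the tool jog_arm, never from a script. Its argument "moves" is one flat list of numbers, 7 for each row, row after row: the shift along the tool's x, y, z in units of 30 cm (1.0 is 30 cm), then the turn, a rotation vector about the tool's x, y, z in units of 60 degrees (1.0 is 60 degrees), then the gripper's target within -1 to 1 (fully open at 1, half-way at 0, shut at -1). In form: [x, y, z, wx, wy, wz, fingers, x, y, z, wx, wy, wz, fingers, ...]. A call has exactly 8 rows; each row is the pose to reach, as a shift and turn from the pose commanded when the call began, along the tool's axes at that moment; what a row does not reach only later rows make up. A row lasts 1/8 s, in which the tool goes at most 62.5 mm and 10.7 degrees, less where a joint would pass 70% of its speed; a pose out of reach is approached as far as the arm can. A call with a number of a shift or a turn outside -1 to 1 is refused whole. A call with a gripper value outside its range is refused whole. The fingers move at their own pace and stop on an object; "newtons" is the grip in N (left out, the last holds). Time passes only in rows, so rows that repeat a pose let the fingers close, or fill a call up. It gives the time, the measured TCP pose, the force, the opening and the grip force at its end, in the units of the state.
- ctrl.get_state(): the state, without advancing time (a new reading comes with each control period).
- ctrl.get_image(name): name is "scene" or "top" or "wrist"; returns a dict with "pixels" (420x560x3 uint8, red, green, blue), "fx", "fy", "cx", "cy" (pixels), "xyz" and "rotation" of the camera in the world; the wrist camera has in their place "tool_from_camera" (4x4, takes a point from camera to tool coordinates, whose origin is the TCP and whose axes are the flange's). Camera axes: x right, y up, looking along -z (the intrinsics and any distortion apply to the point x, -y, -z); pixel columns grow to the right and rows downward; lengths in m; the calibration is good to about 2 mm. A picture is of the moment at which its call begins: read the wrist's pose just before it. There is no depth.
- ctrl.close_job(): hands the job in; it is judged then, once.
The state is a dict: "time": time; "joint_positions": joint angles; "qd": joint speeds; "joint_torque": joint torques, N m; "position": TCP position; "tool_rot": TCP orientation; "ft_force": force on the tool from outside, world axes, zero at the start; "torque": the same for the moment, N m; "grip_width": opening from 0.0 (shut) to 1.0 (fully open); "grip_force": force on a finger pad.
Only numpy, scipy, OpenCV 4.12 (cv2) and the standard library are available. Lean on these libraries where they do the work, as an engineer would, in place of code of your own. Each camera call takes 0.05 s, during which the arm holds its last target. There are 200 camera calls.

## Working session

There is one attempt and no reset: what is moved stays moved. The work goes in short steps, Python scripts to look and compute and a tool call to move; the robot and the scene stay as the last step left them, time stands still between calls to the robot, and variables do not carry over. Pictures are saved under pics/ and viewed, at most 10 in all, crops included, and the job is handed in when it is done.

Besides the shell and the picture viewer there is one more tool, called after ">>>" as name(argument=value, ...), one argument or row to a line, values as JSON. jog_arm: Moves the arm, as the interface text tells. Its arguments: {"type":"object","properties":{"moves":{"type":"array"},"newtons":{"type":"number"}},"required":["moves"]}

```bash
mkdir -p pics
python3 - <<'E'
from bench import ctrl
import cv2
s=ctrl.get_state(); print({k:(v if not hasattr(v,'round') else v) for k,v in s.items()}, ctrl.grasp_offset)
for n in ("scene","top"):
    im=ctrl.get_image(n); cv2.imwrite(f"pics/{n}0.png",im["pixels"][:,:,::-1]); print(n,{k:v for k,v in im.items() if k!="pixels"})
E
```

```text
{'time': 0.0, 'joint_positions': array([-1.26891676,  0.32183219, -0.07007695,  1.45168072,  0.02259935,
        1.37083152, -0.05690528]), 'qd': array([-0.00015436,  0.00069925,  0.00042346, -0.00029842, -0.00165508,
       -0.00206214,  0.00041343]), 'joint_torque': array([ 1.53140440e-04, -4.91287100e+01, -4.03871946e-01, -3.12535608e+01,
       -6.39124797e-02,  4.33156290e-02,  1.65786582e-04]), 'position': array([0.18436252, 0.62264715, 0.1901527 ]), 'tool_rot': array([-4.50430985e-01, -3.10895101e+00,  3.07333466e-03]), 'ft_force': array([-0.2755179 , -0.45558216,  0.23862084]), 'torque': array([-0.01664953, -0.04225574,  0.0349672 ]), 'grip_force': 0.0, 'grip_width': 1.0023817810940043} 0.0187
scene {'fx': 386.51481492067586, 'fy': 386.51481492067586, 'cx': 280.2354939391898, 'cy': 208.05876699988215, 'xyz': array([ 1.06220385, -0.28959071,  0.84822249]), 'rotation': array([0.54375077, 0.3905714 , 1.21132891])}
top {'fx': 389.9307258382982, 'fy': 389.9307258382982, 'cx': 278.4519052686647, 'cy': 215.5299588369452, 'xyz': array([ 0.44579064, -0.08895978,  1.08357117]), 'rotation': array([ 0.07846776, -0.05137948, -1.58574715])}
```

View pics/top0.png

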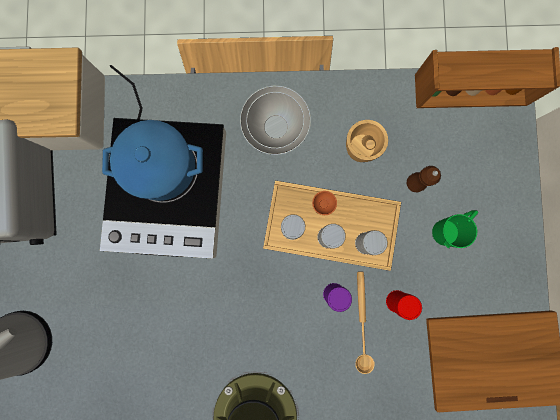

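View pics/scene0.png

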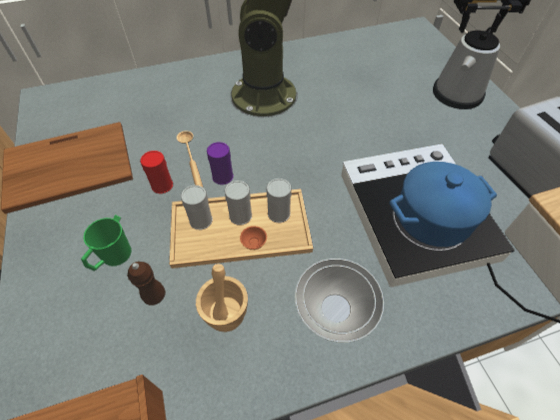

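Top view: hob panel keys at about (115,237), (135,239), (151,240), (168,240) and (192,242). Tin tops are near (293,226), (332,236) and (373,242), tray corners (277,183), (400,203), (389,269) and (264,247). The scene view shows the same tins at (279,187), (238,188) and (196,193). The purple and red look-alikes stand between the tray and the robot.

```bash
cat > h.py <<'E'
import numpy as np,cv2
from scipy.spatial.transform import Rotation as R
from bench import ctrl
def cam(im,st=None):
    if "tool_from_camera" in im:
        T=np.eye(4);T[:3,:3]=R.from_rotvec(st["tool_rot"]).as_matrix();T[:3,3]=st["position"]
        T=T@im["tool_from_camera"];return T[:3,:3],T[:3,3]
    return R.from_rotvec(im["rotation"]).as_matrix(),np.array(im["xyz"])
def ray(im,u,v,st=None):
    M,p=cam(im,st);d=M@np.array([(u-im["cx"])/im["fx"],-(v-im["cy"])/im["fy"],-1]);return p,d/np.linalg.norm(d)
def plane(im,u,v,z,st=None):
    p,d=ray(im,u,v,st);return p+d*(z-p[2])/d[2]
def proj(im,P,st=None):
    M,p=cam(im,st);c=M.T@(np.asarray(P)-p);return np.array([im["cx"]-im["fx"]*c[0]/c[2],im["cy"]+im["fy"]*c[1]/c[2]])
E
python3 - <<'E'
from h import *
np.set_printoptions(precision=4,suppress=True)
im=ctrl.get_image("top");g=cv2.cvtColor(im["pixels"],cv2.COLOR_RGB2GRAY)
x0,y0,x1,y1=104,226,212,256
c=cv2.resize(g[y0:y1,x0:x1],None,fx=4,fy=4,interpolation=cv2.INTER_CUBIC)
m=(c<140).astype(np.uint8)
cs,_=cv2.findContours(m,cv2.RETR_EXTERNAL,cv2.CHAIN_APPROX_NONE)
for k in sorted(cs,key=lambda k:k[:,0,0].mean()):
    a=cv2.contourArea(k)
    if 200<a<4000:
        M=cv2.moments(k);u,v=M['m10']/M['m00']/4-.375+x0,M['m01']/M['m00']/4-.375+y0
        print("key",u,v,a/16,cv2.boundingRect(k),plane(im,u,v,.07))
# tins
x0,y0,x1,y1=270,205,395,262
c=cv2.resize(g[y0:y1,x0:x1],None,fx=4,fy=4,interpolation=cv2.INTER_CUBIC)
ci=cv2.HoughCircles(c,cv2.HOUGH_GRADIENT,1,100,param1=100,param2=15,minRadius=42,maxRadius=60)
big=cv2.cvtColor(c,cv2.COLOR_GRAY2BGR)
for x,y,r in ci[0]:
    u,v=x/4-.375+x0,y/4-.375+y0; P=plane(im,u,v,.12); print("tin",u,v,r/4,P, "rad mm",r/4*(1.0836-.12)/390*1000)
    cv2.circle(big,(int(x),int(y)),int(r),(0,0,255),1)
# tray corners at rim z .022
h=cv2.cvtColor(im["pixels"],cv2.COLOR_RGB2HSV)
m=cv2.inRange(h,(8,60,90),(28,255,255));m[:178]=0;m[272:]=0;m[:,:258]=0;m[:,404:]=0
cs,_=cv2.findContours(m,cv2.RETR_EXTERNAL,cv2.CHAIN_APPROX_NONE)
k=max(cs,key=cv2.contourArea);r=cv2.minAreaRect(k);print("tray",r)
B=np.array([plane(im,u,v,.022) for u,v in cv2.boxPoints(r)]);print(B,np.linalg.norm(np.diff(B,axis=0),axis=1),B.mean(0))
hob=c2=cv2.resize(im["pixels"][y0:y1,x0:x1],None,fx=1,fy=1)
p=cv2.resize(im["pixels"][220:262,98:220,::-1],(500,172),interpolation=cv2.INTER_CUBIC)
out=np.zeros((228+172,500,3),np.uint8);out[:228]=big;out[228:]=p;cv2.imwrite("pics/c1.png",out)
E
```

```text
key 114.65027035974398 236.21050356801294 141.59375 (16, 16, 56, 54) [0.4826 0.3573 0.07  ]
key 134.92692493362298 237.5890055515327 86.3125 (104, 28, 42, 40) [0.4782 0.3039 0.07  ]
key 127.2475409272252 253.9389014995185 151.4375 (0, 101, 261, 19) [0.4359 0.3234 0.07  ]
key 151.36241242132763 238.65394549340934 87.71875 (171, 32, 41, 41) [0.4747 0.2606 0.07  ]
key 168.02617422845196 239.7703953030862 84.71875 (238, 37, 41, 41) [0.4711 0.2169 0.07  ]
key 192.5581795817958 241.4461254612546 169.375 (317, 42, 78, 43) [0.4657 0.1526 0.07  ]
tin 292.75 226.25 12.775 [ 0.4984 -0.1079  0.12  ] rad mm 31.564075
tin 375.25 242.5 12.35 [ 0.4552 -0.3096  0.12  ] rad mm 30.514
tin 332.75 235.0 12.1 [ 0.4752 -0.206   0.12  ] rad mm 29.896307
tray ((332.4199523925781, 224.88600158691406), (129.5807342529297, 69.71553039550781), 9.92624568939209)
[[ 0.4458 -0.0269  0.022 ]
 [ 0.6338 -0.0623  0.022 ]
 [ 0.5658 -0.4092  0.022 ]
 [ 0.3808 -0.3695  0.022 ]] [0.1912 0.3535 0.1893] [ 0.5065 -0.217   0.022 ]
```

View pics/c1.png

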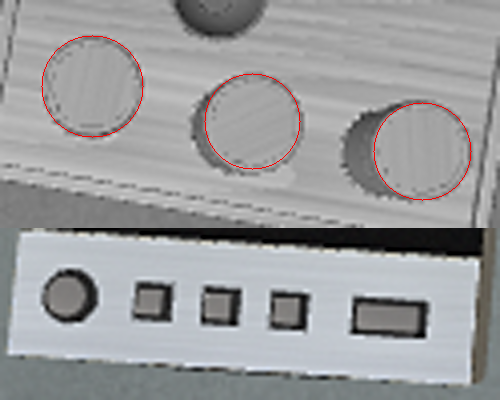

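The crop shows the three tin circles fitted well and the five keys clearly separated. Next: go to a hover over the keys with the gripper shut, then refine with the wrist camera.

```bash
cat >> h.py <<'E'
np.set_printoptions(precision=4,suppress=True)
def go(pts,yaw=None):
    """world TCP targets -> units of the move rows; yaw = heading of tool y, deg"""
    s=ctrl.get_state();M=R.from_rotvec(s["tool_rot"]).as_matrix()
    Z=np.array([0,0,-1.]);w=np.zeros(3)
    if yaw is not None:
        a=np.radians(yaw);Y=np.array([np.cos(a),np.sin(a),0]);X=np.cross(Y,Z)
        w=R.from_matrix(M.T@np.column_stack([X,Y,Z])).as_rotvec()/np.radians(60)
    print("turn",w.round(3))
    for p in pts: print(p,"->",(M.T@(np.array(p)-s["position"])/.3).round(3))
def st():
    s=ctrl.get_state();print(s["time"],s["position"],s["ft_force"],s["grip_width"],s["grip_force"],R.from_rotvec(s["tool_rot"]).as_matrix()[:,1])
E
python3 - <<'E'
from h import *
print(ctrl.get_image("wrist")["tool_from_camera"])
go([(.1845,.6225,.26),(.474,.262,.26),(.474,.262,.16)],78.9)
E
```

```text
[[-0.0012  0.9546  0.2978  0.0807]
 [ 1.      0.0011  0.0006 -0.0005]
 [ 0.0003  0.2978 -0.9546 -0.1928]
 [ 0.      0.      0.      1.    ]]
turn [-0.001  0.    -0.09 ]
(0.1845, 0.6225, 0.26) -> [-0.001 -0.001 -0.231]
(0.474, 0.262, 0.26) -> [-1.267 -0.88  -0.23 ]
(0.474, 0.262, 0.16) -> [-1.267 -0.879  0.103]
```

>>> jog_arm(
  moves=[0,0,-0.12,0,0,0,-1,0,0,-0.23,0,0,0,-1,-0.17,-0.12,-0.23,0,0,-0.09,-1,-0.32,-0.22,-0.23,0,0,-0.09,-1,-0.48,-0.33,-0.23,0,0,-0.09,-1,-0.64,-0.44,-0.23,0,0,-0.09,-1,-0.8,-0.55,-0.23,0,0,-0.09,-1,-0.9,-0.62,-0.23,0,0,-0.09,-1],
  newtons=20,
)

```text
time: 1.2
position: [0.3928, 0.3651, 0.2604]
tool_rot: [0.309, 3.126, -0.0]
ft_force: [0.4, 1.1, -0.1]
grip_width: 0.177
grip_force: 0.0
```

Run:
```python
from h import *
st();go([(.474,.262,.25),(.474,.262,.17)],78.9)
```

```text
1.2 [0.3928 0.3651 0.2604] [ 0.378   1.0982 -0.1424] 0.17650575644251024 0.0 [ 0.1961  0.9806 -0.0002]
turn [-0.     0.001 -0.003]
(0.474, 0.262, 0.25) -> [-0.333 -0.284  0.035]
(0.474, 0.262, 0.17) -> [-0.333 -0.284  0.302]
```

>>> jog_arm(
  moves=[-0.12,-0.1,0.03,0,0,0,-1,-0.24,-0.2,0.03,0,0,0,-1,-0.32,-0.27,0.1,0,0,0,-1,-0.33,-0.28,0.2,0,0,0,-1,-0.33,-0.28,0.25,0,0,0,-1,-0.33,-0.28,0.25,0,0,0,-1,-0.33,-0.28,0.25,0,0,0,-1,-0.33,-0.28,0.25,0,0,0,-1],
)

```text
time: 2.2
position: [0.472, 0.2677, 0.1865]
tool_rot: [0.302, 3.125, 0.002]
ft_force: [0.6, 0.1, -0.1]
grip_width: 0.005
grip_force: 0.0
```

Run:
```python
from h import *
st();s=ctrl.get_state();im=ctrl.get_image("wrist");p=im["pixels"].copy()
for P in [(.481,.3585,.07),(.474,.262,.07),(.4653,.154,.07)]:
    u=proj(im,P,s);print(u);cv2.drawMarker(p,tuple(int(round(t)) for t in u),(255,0,0),cv2.MARKER_CROSS,10)
cv2.imwrite("pics/w1.png",p[:,:,::-1]);cv2.imwrite("w1raw.png",im["pixels"][:,:,::-1])
```

```text
2.2 [0.472  0.2677 0.1865] [ 0.5784  0.1449 -0.0743] 0.005045587917649321 0.0 [0.1914 0.9815 0.0016]
[385.4539 185.809 ]
[272.6401 199.1496]
[148.8775 212.8183]
```

View pics/w1.png

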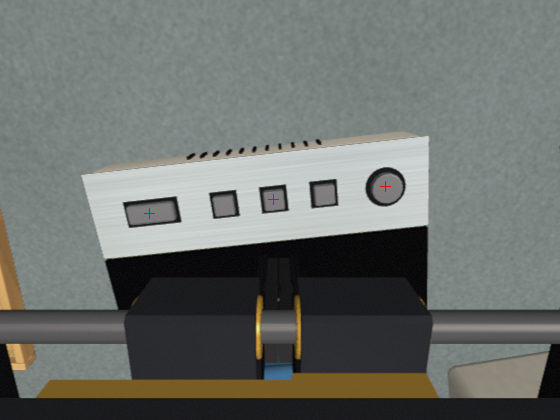

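The projected marks sit on the round, middle square and oblong keys (385,186), (273,199), (149,213), so the positions hold to about 2 mm.

Run:
```python
from h import *
go([(.481,.3585,.10),(.481,.3585,.076),(.481,.3585,.064)],78.9)
```

```text
turn [0.001 0.001 0.001]
(0.481, 0.3585, 0.1) -> [0.029 0.303 0.288]
(0.481, 0.3585, 0.076) -> [0.029 0.303 0.368]
(0.481, 0.3585, 0.064) -> [0.029 0.303 0.408]
```

>>> jog_arm(
  moves=[0.02,0.15,0.1,0,0,0,-1,0.03,0.3,0.2,0,0,0,-1,0.03,0.3,0.3,0,0,0,-1,0.03,0.3,0.37,0,0,0,-1,0.03,0.3,0.385,0,0,0,-1,0.03,0.3,0.4,0,0,0,-1,0.03,0.3,0.405,0,0,0,-1,0.03,0.3,0.405,0,0,0,-1],
)

```text
time: 3.25
position: [0.4805, 0.3572, 0.0646]
tool_rot: [0.304, 3.126, 0.002]
ft_force: [0.7, -0.1, -0.3]
grip_width: 0.007
grip_force: 0.0
```

Run:
```python
from h import *
st()
```

```text
3.25 [0.4805 0.3572 0.0646] [ 0.6688 -0.1267 -0.3112] 0.006573851737001792 0.0 [0.1924 0.9813 0.0011]
```

>>> jog_arm(
  moves=[0,0,0.006,0,0,0,-1,0,0,0.012,0,0,0,-1,0,0,0.012,0,0,0,-1,0,0,0.012,0,0,0,-1,0,0,0.012,0,0,0,-1,0,0,0.012,0,0,0,-1,0,0,0.012,0,0,0,-1,0,0,0.012,0,0,0,-1],
)

```text
time: 4.25
position: [0.4801, 0.3569, 0.0602]
tool_rot: [0.303, 3.127, 0.0]
ft_force: [0.2, 0.2, 0.3]
grip_width: 0.005
grip_force: 0.0
```

>>> jog_arm(
  moves=[0,0,0.004,0,0,0,-1,0,0,0.008,0,0,0,-1,0,0,0.012,0,0,0,-1,0,0,0.012,0,0,0,-1,0,0,0.012,0,0,0,-1,0,0,0.012,0,0,0,-1,0,0,0.012,0,0,0,-1,0,0,0.012,0,0,0,-1],
)

```text
time: 5.25
position: [0.4801, 0.3569, 0.0566]
tool_rot: [0.304, 3.127, 0.0]
ft_force: [0.7, -0.6, 0.6]
grip_width: 0.008
grip_force: 0.0
```

Run:
```python
from h import *
s=ctrl.get_state();im=ctrl.get_image("wrist");p=im["pixels"].copy()
for P in [(.481,.3585,.07),(.481,.3585,.055),(.474,.262,.07),s["position"]]:
    print(proj(im,P,s))
a=ctrl.get_image("scene")["pixels"][100:240,340:520]
out=np.zeros((600,560,3),np.uint8);out[:420]=p;out[420:600,:231]=cv2.resize(a,(231,180));cv2.imwrite("pics/w2.png",out[:,:,::-1])
```

```text
[282.7538 259.5324]
[282.4312 248.4584]
[103.0087 279.8025]
[279.3721 248.6578]
```

View pics/w2.png

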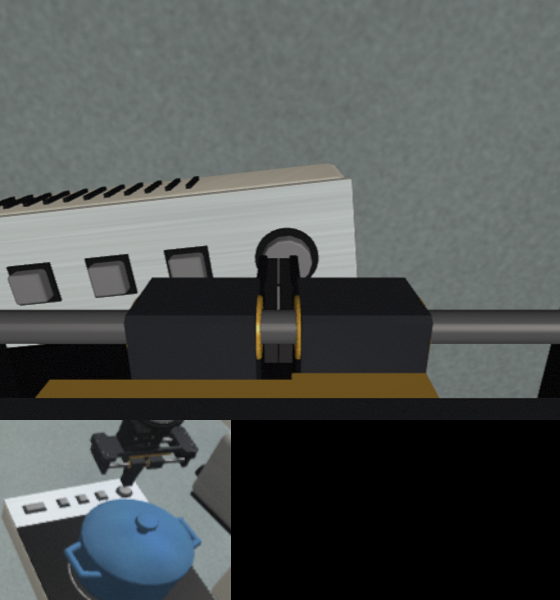

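Run:
```python
import cv2,numpy as np
a=cv2.imread("pics/w2.png")[215:295,220:340]
a=np.clip(a.astype(float)*1.8,0,255).astype(np.uint8)
cv2.imwrite("pics/w3.png",cv2.resize(a,None,fx=6,fy=6,interpolation=cv2.INTER_CUBIC))
```

```text
(no output)
```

View pics/w3.png

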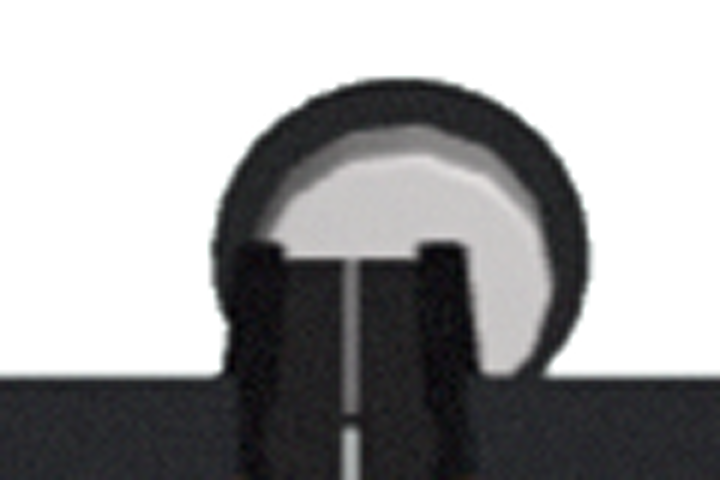

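The crop shows the fingertips at about (278,256), overlapping the round key, whose centre is about (287.6,262). The force is still near zero, so I'll triangulate the key height.

Run:
```python
from h import *
w=ctrl.get_image("wrist");t=ctrl.get_image("top");sc=ctrl.get_image("scene")
s1=dict(position=np.array([.472,.2677,.1865]),tool_rot=np.array([.302,3.125,.002]));s2=ctrl.get_state()
g=cv2.cvtColor(cv2.imread("w1raw.png"),cv2.COLOR_BGR2GRAY)
m=((g>80)&(g<150)).astype(np.uint8)[165:235,105:425]
cs,_=cv2.findContours(m,cv2.RETR_EXTERNAL,cv2.CHAIN_APPROX_NONE)
for k in cs:
    if cv2.contourArea(k)>150:
        r=cv2.minAreaRect(k);print("w1",r[0][0]+105,r[0][1]+165,r[1])
def tri(obs):
    A=np.zeros((3,3));b=np.zeros(3)
    for im,u,v,s in obs:
        p,d=ray(im,u,v,s);Q=np.eye(3)-np.outer(d,d);A+=Q;b+=Q@p
    X=np.linalg.solve(A,b);return X,[(proj(im,X,s)-(u,v)).round(1) for im,u,v,s in obs]
print(tri([(w,385.5,187,s1),(w,287.6,262,s2)]))
print(tri([(w,385.5,187,s1),(t,114.2,236.5,None)]))
print(tri([(w,287.6,262,s2),(t,114.2,236.5,None)]))
```

```text
w1 150.59146118164062 212.82317352294922 (19.65681266784668, 48.0377197265625)
w1 223.5792694091797 205.2134132385254 (19.988109588623047, 20.31940269470215)
w1 273.74388122558594 199.69512176513672 (20.31940269470215, 20.098541259765625)
w1 324.53282165527344 194.36065292358398 (20.370542526245117, 20.370542526245117)
w1 387.0 187.5 (29.0, 30.0)
(array([0.4843, 0.3601, 0.0651]), [array([0.6, 0.8]), array([-1. , -1.3])])
(array([0.4818, 0.3582, 0.0707]), [array([-0., -0.]), array([-0., -0.])])
(array([0.4827, 0.36  , 0.0684]), [array([-1.5, -1.3]), array([-0.3, -0.3])])
```

>>> jog_arm(
  moves=[0,0,0.004,0,0,0,-1,0,0,0.008,0,0,0,-1,0,0,0.008,0,0,0,-1,0,0,0.008,0,0,0,-1,0,0,0.008,0,0,0,-1,0,0,0.008,0,0,0,-1,0,0,0.008,0,0,0,-1,0,0,0.008,0,0,0,-1],
)

```text
time: 6.5
position: [0.4801, 0.3569, 0.0542]
tool_rot: [0.304, 3.127, 0.0]
ft_force: [-1.1, 0.4, -1.1]
grip_width: 0.004
grip_force: 0.0
```

>>> jog_arm(
  moves=[0,0,0.004,0,0,0,-1,0,0,0.008,0,0,0,-1,0,0,0.012,0,0,0,-1,0,0,0.012,0,0,0,-1,0,0,0.012,0,0,0,-1,0,0,0.012,0,0,0,-1,0,0,0.012,0,0,0,-1,0,0,0.012,0,0,0,-1],
)

```text
time: 7.5
position: [0.4801, 0.3569, 0.0506]
tool_rot: [0.304, 3.127, 0.0]
ft_force: [-0.2, -0.4, -0.1]
grip_width: 0.006
grip_force: 0.0
```

Run:
```python
from h import *
s=ctrl.get_state();sc=ctrl.get_image("scene");w=ctrl.get_image("wrist")
p=s["position"]
for P in [p,p+[0,0,.02],p+[0,0,.04],(.482,.359,.07)]: print(proj(sc,P),proj(w,P,s))
a=cv2.resize(sc["pixels"][115:175,395:475],None,fx=5,fy=5,interpolation=cv2.INTER_CUBIC)
b=cv2.resize(w["pixels"][225:295,240:320],None,fx=5,fy=5,interpolation=cv2.INTER_CUBIC)
o=np.zeros((350,800,3),np.uint8);o[:300,:400]=a;o[:,400:]=b
cv2.imwrite("pics/s4.png",np.clip(o[:,:,::-1]*1.7,0,255).astype(np.uint8))
```

```text
[433.1037 157.8022] [279.3721 248.6578]
[435.4288 152.8156] [279.5062 263.9494]
[437.8251 147.6763] [279.6705 282.6777]
[436.3837 153.2663] [284.2501 266.0309]
```

View pics/s4.png

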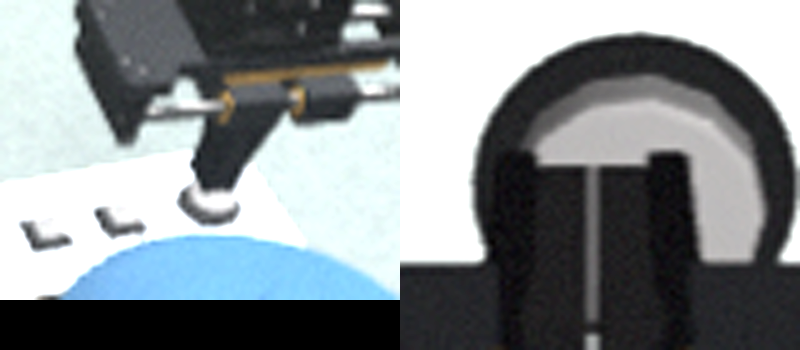

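The tip in the scene crop is about level with the key top (438,153), clearly higher than the reported TCP would project. I'll keep creeping down on force.

>>> jog_arm(
  moves=[0,0,0.004,0,0,0,-1,0,0,0.008,0,0,0,-1,0,0,0.012,0,0,0,-1,0,0,0.016,0,0,0,-1,0,0,0.016,0,0,0,-1,0,0,0.016,0,0,0,-1,0,0,0.016,0,0,0,-1,0,0,0.016,0,0,0,-1],
)

```text
time: 8.6
position: [0.4801, 0.3569, 0.0458]
tool_rot: [0.303, 3.127, 0.0]
ft_force: [-0.2, -0.4, 0.1]
grip_width: 0.006
grip_force: 0.0
```

>>> jog_arm(
  moves=[0,0,0.004,0,0,0,-1,0,0,0.008,0,0,0,-1,0,0,0.012,0,0,0,-1,0,0,0.012,0,0,0,-1,0,0,0.012,0,0,0,-1,0,0,0.012,0,0,0,-1,0,0,0.012,0,0,0,-1,0,0,0.012,0,0,0,-1],
)

```text
time: 9.6
position: [0.4801, 0.3569, 0.0422]
tool_rot: [0.303, 3.127, 0.0]
ft_force: [-1.0, -0.1, 0.6]
grip_width: 0.003
grip_force: 0.0
```

>>> jog_arm(
  moves=[0,0,0.004,0,0,0,-1,0,0,0.008,0,0,0,-1,0,0,0.012,0,0,0,-1,0,0,0.012,0,0,0,-1,0,0,0.012,0,0,0,-1,0,0,0.012,0,0,0,-1,0,0,0.012,0,0,0,-1,0,0,0.012,0,0,0,-1],
)

```text
time: 10.6
position: [0.4801, 0.3568, 0.0386]
tool_rot: [-0.304, -3.127, -0.0]
ft_force: [-0.6, -0.3, 2.4]
grip_width: 0.005
grip_force: 0.9
```

Run:
```python
from h import *
st();w=ctrl.get_image("wrist");sc=ctrl.get_image("scene")
cv2.imwrite("w5.png",w["pixels"][:,:,::-1]);cv2.imwrite("s5.png",sc["pixels"][:,:,::-1])
# vertical profile down the key just right of the fingers and grey profile at finger col
g=cv2.cvtColor(w["pixels"],cv2.COLOR_RGB2GRAY);print(g[225:280:1,272]);print(g[225:280:1,290])
```

```text
10.6 [0.4801 0.3568 0.0386] [-0.6388 -0.2906  2.3911] 0.0047627129405166755 0.8573828962289554 [0.1924 0.9813 0.    ]
[172 173 174 175 176 176 178 177 177 178 178 180 181 180 180 181 178 168
  86  22  19  22  18  26  22  19  24  24  34  46  54  56  56  23  17  19
  20  17  20  20  21  15  20  20  20  20  19  18  20  19  19  20  17  19
  20]
[174 176 176 178 179 180 179 179 179 183 181 182 181 183 176  59  10  19
  20  21  23  21  21  33  70  71  72  74  85 103  68  25  14  13  11   9
   7  11  10  12   8   6   7  14   9  13  15  12   8  16   9  14  12  14
  11]
```

Contact at TCP z ≈ 0.040, so the real tips are about 30 mm short of the reported TCP. I'll press fully and release.

>>> jog_arm(
  moves=[0,0,0.005,0,0,0,-1,0,0,0.01,0,0,0,-1,0,0,0.014,0,0,0,-1,0,0,0.017,0,0,0,-1,0,0,0.017,0,0,0,-1,0,0,0.017,0,0,0,-1,0,0,0.017,0,0,0,-1,0,0,0.017,0,0,0,-1],
)

```text
time: 11.7
position: [0.4802, 0.3569, 0.0342]
tool_rot: [0.304, 3.127, 0.0]
ft_force: [-2.1, -1.2, 6.9]
grip_width: 0.005
grip_force: 3.5
```

Run:
```python
from h import *
p=ctrl.get_state()["position"]
go([p+[0,0,.03],(.474,.263,.064),(.474,.263,.044),(.474,.263,.0335)])
```

```text
turn [0. 0. 0.]
[0.4802 0.3569 0.0642] -> [-0.   0.  -0.1]
(0.474, 0.263, 0.064) -> [-0.04  -0.311 -0.1  ]
(0.474, 0.263, 0.044) -> [-0.04  -0.311 -0.033]
(0.474, 0.263, 0.0335) -> [-0.04  -0.311  0.002]
```

>>> jog_arm(
  moves=[0,0,-0.1,0,0,0,-1,0,0,-0.1,0,0,0,-1,-0.02,-0.16,-0.1,0,0,0,-1,-0.04,-0.31,-0.1,0,0,0,-1,-0.04,-0.31,-0.1,0,0,0,-1,-0.04,-0.31,-0.05,0,0,0,-1,-0.04,-0.31,-0.03,0,0,0,-1,-0.04,-0.31,-0.03,0,0,0,-1],
)

```text
time: 12.7
position: [0.473, 0.2639, 0.0411]
tool_rot: [-0.301, -3.125, 0.002]
ft_force: [0.6, -1.2, -0.5]
grip_width: 0.009
grip_force: 0.0
```

>>> jog_arm(
  moves=[0,0,0.01,0,0,0,-1,0,0,0.02,0,0,0,-1,0,0,0.026,0,0,0,-1,0,0,0.03,0,0,0,-1,0,0,0.031,0,0,0,-1,0,0,0.031,0,0,0,-1,0,0,0.031,0,0,0,-1,0,0,0.031,0,0,0,-1],
)

```text
time: 13.7
position: [0.4743, 0.264, 0.0341]
tool_rot: [0.303, 3.126, 0.002]
ft_force: [-2.9, 0.6, 7.1]
grip_width: 0.005
grip_force: 3.4
```

Run:
```python
from h import *
st();s=ctrl.get_state()
w=ctrl.get_image("wrist");g=cv2.cvtColor(w["pixels"],cv2.COLOR_RGB2GRAY);print([proj(w,(.474,.263,.07),s)]);print(g[252,225:335])
go([(.465,.155,.064),(.465,.155,.044)])
```

```text
13.7 [0.4743 0.264  0.0341] [-2.9012  0.6354  7.0945] 0.004813215459465479 3.3655996280140243 [0.1922 0.9814 0.0014]
[array([277.5576, 278.4052])]
[172 172 172 171 173 171 172 171 171 171 173 172 173 172 172 173 172 172
 173 172 172 172 171 173 173 173 173 175 173 174 171 168 169 167 168 165
 165 165 165 164 149 130 114  97  95  84  71  60  57  52  48  32  26  29
  27  21  18  15  12  12  15  16  14  20  17  21  18  20  16  20  16  19
  20  34 102 156 175 174 173 174 173 175 173 173 175 174 175 174 175 174
 173 174 173 173 174 172 172 172 172 172 173 172 171 172 171 171 171 170
 171 171]
turn [0. 0. 0.]
(0.465, 0.155, 0.064) -> [-0.04  -0.362 -0.1  ]
(0.465, 0.155, 0.044) -> [-0.04  -0.362 -0.033]
```

>>> jog_arm(
  moves=[0,0,-0.1,0,0,0,-1,0,0,-0.1,0,0,0,-1,-0.02,-0.18,-0.1,0,0,0,-1,-0.04,-0.36,-0.1,0,0,0,-1,-0.04,-0.36,-0.1,0,0,0,-1,-0.04,-0.36,-0.05,0,0,0,-1,-0.04,-0.36,-0.03,0,0,0,-1,-0.04,-0.36,-0.03,0,0,0,-1],
)

```text
time: 14.75
position: [0.464, 0.1557, 0.0409]
tool_rot: [-0.3, -3.125, 0.002]
ft_force: [0.9, 0.3, 0.9]
grip_width: 0.007
grip_force: 0.0
```

>>> jog_arm(
  moves=[0,0,0.01,0,0,0,-1,0,0,0.02,0,0,0,-1,0,0,0.026,0,0,0,-1,0,0,0.03,0,0,0,-1,0,0,0.031,0,0,0,-1,0,0,0.031,0,0,0,-1,0,0,0.031,0,0,0,-1,0,0,0.031,0,0,0,-1],
)

```text
time: 15.75
position: [0.4653, 0.1558, 0.0341]
tool_rot: [0.303, 3.126, 0.002]
ft_force: [-2.8, 0.9, 9.2]
grip_width: 0.002
grip_force: 4.6
```

Run:
```python
from h import *
st()
go([(.465,.155,.2),(.4984,-.1079,.2)],78)
```

```text
15.75 [0.4653 0.1558 0.0341] [-2.7933  0.8927  9.1586] 0.0021446172375046146 4.616811822052114 [0.1921 0.9814 0.0015]
turn [0.001 0.    0.015]
(0.465, 0.155, 0.2) -> [ 0.    -0.002 -0.553]
(0.4984, -0.1079, 0.2) -> [-0.277 -0.841 -0.554]
```

>>> jog_arm(
  moves=[0,0,-0.1,0,0,0,-1,0,0,-0.25,0,0,0,0.8,0,0,-0.44,0,0,0,0.8,-0.05,-0.16,-0.55,0,0,0,0.8,-0.11,-0.34,-0.55,0,0,0,0.8,-0.16,-0.5,-0.55,0,0,0,0.8,-0.22,-0.68,-0.55,0,0,0,0.8,-0.28,-0.84,-0.55,0,0,0,0.8],
)

```text
time: 16.75
position: [0.4987, -0.111, 0.1977]
tool_rot: [0.305, 3.126, -0.0]
ft_force: [0.5, -0.0, -0.1]
grip_width: 0.717
grip_force: 0.0
```

>>> jog_arm(
  moves=[0,0,0,0,0,0,0.8,0,0,0,0,0,0,0.8,0,0,0,0,0,0,0.8,0,0,0,0,0,0,0.8,0,0,0,0,0,0,0.8,0,0,0,0,0,0,0.8,0,0,0,0,0,0,0.8,0,0,0,0,0,0,0.8],
)

```text
time: 17.75
position: [0.499, -0.1084, 0.1979]
tool_rot: [0.304, 3.127, 0.0]
ft_force: [-0.0, -0.5, -0.4]
grip_width: 0.897
grip_force: 0.0
```

Run:
```python
from h import *
st();s=ctrl.get_state();im=ctrl.get_image("wrist");p=im["pixels"].copy();M=R.from_rotvec(s["tool_rot"]).as_matrix()
for c in [(.4984,-.1079),(.4752,-.206),(.4552,-.3096)]:
    pts=np.array([proj(im,(c[0]+.031*np.cos(a),c[1]+.031*np.sin(a),.12),s) for a in np.linspace(0,6.283,40)])
    print(proj(im,(*c,.12),s));cv2.polylines(p,[pts.round().astype(int)],True,(255,0,0),1)
cv2.imwrite("pics/w6.png",p[:,:,::-1]);cv2.imwrite("w6raw.png",im["pixels"][:,:,::-1])
```

```text
17.75 [ 0.499  -0.1084  0.1979] [-0.009  -0.5308 -0.3598] 0.8973060938293801 0.0 [0.1924 0.9813 0.0001]
[279.5848 208.0017]
[146.1828 203.2081]
[  6.5855 203.7558]
```

View pics/w6.png

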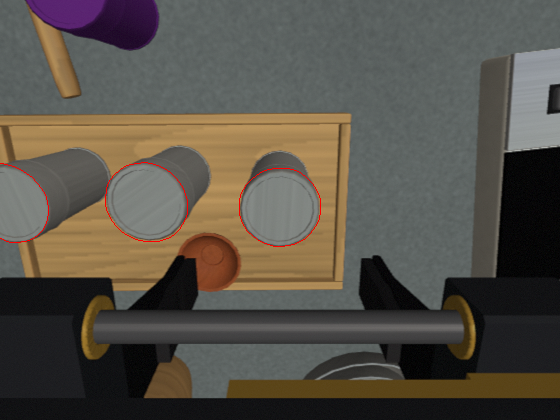

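The model circles lie on the tin tops (280,208), (146,203), (~7,204), with the open fingers astride the near tin. Next: descend and grip.

>>> jog_arm(
  moves=[0,0,0.15,0,0,0,0.8,0,0,0.28,0,0,0,0.8,0,0,0.38,0,0,0,0.8,0,0,0.45,0,0,0,0.8,0,0,0.49,0,0,0,0.8,0,0,0.51,0,0,0,0.8,0,0,0.51,0,0,0,0.8,0,0,0.51,0,0,0,0.8],
)

```text
time: 18.8
position: [0.4997, -0.1085, 0.0457]
tool_rot: [0.303, 3.125, 0.0]
ft_force: [-0.4, -0.1, 0.6]
grip_width: 0.899
grip_force: 0.0
```

>>> jog_arm(
  moves=[0,0,0,0,0,0,-0.3,0,0,0,0,0,0,-0.3,0,0,0,0,0,0,-0.3,0,0,0,0,0,0,-0.3,0,0,0,0,0,0,-0.3,0,0,0,0,0,0,-0.3,0,0,0,0,0,0,-0.3,0,0,0,0,0,0,-0.3],
  newtons=25,
)

```text
time: 19.8
position: [0.4992, -0.1083, 0.0451]
tool_rot: [0.303, 3.126, 0.0]
ft_force: [-0.5, 0.9, 3.6]
grip_width: 0.71
grip_force: 25.0
```

>>> jog_arm(
  moves=[0,0,-0.05,0,0,0,-0.3,0,0,-0.1,0,0,0,-0.3,0,0,-0.15,0,0,0,-0.3,0,0,-0.19,0,0,0,-0.3,0,0,-0.2,0,0,0,-0.3,0,0,-0.2,0,0,0,-0.3,0,0,-0.2,0,0,0,-0.3,0,0,-0.2,0,0,0,-0.3],
)

```text
time: 20.8
position: [0.4986, -0.1084, 0.1043]
tool_rot: [-0.303, -3.126, 0.0]
ft_force: [-0.3, 0.2, -1.0]
grip_width: 0.711
grip_force: 25.0
```

```bash
cat > weigh.py <<'E'
from h import *
st();F=[];T=[]
for i in range(12):
    ctrl.get_image("wrist");s=ctrl.get_state();F.append(s["ft_force"]);T.append(s["joint_torque"])
print(np.mean(F,0),np.std(F,0),np.mean(T,0))
E
python3 weigh.py
```

```text
20.8 [ 0.4986 -0.1084  0.1043] [-0.3007  0.2236 -1.0171] 0.7105186127167884 24.96705553319771 [ 0.1923  0.9813 -0.0002]
[-0.0265 -0.0572 -1.5392] [0.3572 0.3194 0.4335] [ -0.0009 -28.5933   1.6034 -29.6091   0.0469   0.0801   0.    ]
```

>>> jog_arm(
  moves=[0,0,0.05,0,0,0,-0.3,0,0,0.1,0,0,0,-0.3,0,0,0.15,0,0,0,-0.3,0,0,0.18,0,0,0,-0.3,0,0,0.19,0,0,0,-0.3,0,0,0.197,0,0,0,-0.3,0,0,0.199,0,0,0,-0.3,0,0,0.199,0,0,0,-0.3],
)

```text
time: 22.4
position: [0.4993, -0.1085, 0.0455]
tool_rot: [0.303, 3.126, 0.0]
ft_force: [0.1, -0.8, -0.7]
grip_width: 0.711
grip_force: 25.0
```

>>> jog_arm(
  moves=[0,0,0,0,0,0,0.8,0,0,0,0,0,0,0.8,0,0,0,0,0,0,0.8,0,0,0,0,0,0,0.8,0,0,-0.05,0,0,0,0.8,0,0,-0.15,0,0,0,0.8,0,0,-0.3,0,0,0,0.8,0,0,-0.4,0,0,0,0.8],
)

```text
time: 23.4
position: [0.4999, -0.1088, 0.1684]
tool_rot: [0.304, 3.124, 0.001]
ft_force: [0.0, -0.4, -0.9]
grip_width: 0.899
grip_force: 0.0
```

Run:
```python
from h import *
st();go([(.4752,-.206,.16),(.4752,-.206,.045)])
```

```text
23.4 [ 0.4999 -0.1088  0.1684] [ 0.0289 -0.4058 -0.9064] 0.8990522867487067 0.0 [0.1927 0.9813 0.0008]
turn [0. 0. 0.]
(0.4752, -0.206, 0.16) -> [ 0.018 -0.334  0.028]
(0.4752, -0.206, 0.045) -> [ 0.02  -0.334  0.411]
```

>>> jog_arm(
  moves=[0.01,-0.17,0,0,0,0,0.8,0.02,-0.33,0,0,0,0,0.8,0.02,-0.333,0,0,0,0,0.8,0.02,-0.333,0.1,0,0,0,0.8,0.02,-0.333,0.22,0,0,0,0.8,0.02,-0.333,0.32,0,0,0,0.8,0.02,-0.333,0.38,0,0,0,0.8,0.02,-0.333,0.402,0,0,0,0.8],
)

```text
time: 24.4
position: [0.4738, -0.2047, 0.0441]
tool_rot: [-0.302, -3.126, -0.0]
ft_force: [-0.6, 0.3, 0.4]
grip_width: 0.895
grip_force: 0.0
```

>>> jog_arm(
  moves=[0,0,0,0,0,0,0.8,0,0,0,0,0,0,-0.3,0,0,0,0,0,0,-0.3,0,0,0,0,0,0,-0.3,0,0,0,0,0,0,-0.3,0,0,0,0,0,0,-0.3,0,0,0,0,0,0,-0.3,0,0,0,0,0,0,-0.3],
)

```text
time: 25.4
position: [0.4744, -0.2056, 0.0452]
tool_rot: [0.304, 3.126, -0.0]
ft_force: [0.2, -0.5, 5.8]
grip_width: 0.706
grip_force: 25.0
```

>>> jog_arm(
  moves=[0,0,-0.05,0,0,0,-0.3,0,0,-0.1,0,0,0,-0.3,0,0,-0.15,0,0,0,-0.3,0,0,-0.19,0,0,0,-0.3,0,0,-0.2,0,0,0,-0.3,0,0,-0.2,0,0,0,-0.3,0,0,-0.2,0,0,0,-0.3,0,0,-0.2,0,0,0,-0.3],
)

```text
time: 26.4
position: [0.4735, -0.2052, 0.104]
tool_rot: [-0.303, -3.126, -0.0]
ft_force: [-0.4, -0.7, -3.8]
grip_width: 0.71
grip_force: 25.0
```

```bash
python3 weigh.py
```

```text
26.4 [ 0.4735 -0.2052  0.104 ] [-0.362  -0.6627 -3.7712] 0.7097448977439007 24.988084773067385 [ 0.1923  0.9813 -0.0001]
[-0.1847 -0.1761 -3.7514] [0.4436 0.3462 0.4345] [ -0.0008 -28.5197   2.3303 -30.7253   0.0629   0.071    0.    ]
```

>>> jog_arm(
  moves=[0,0,0.05,0,0,0,-0.3,0,0,0.1,0,0,0,-0.3,0,0,0.15,0,0,0,-0.3,0,0,0.18,0,0,0,-0.3,0,0,0.19,0,0,0,-0.3,0,0,0.197,0,0,0,-0.3,0,0,0.2,0,0,0,-0.3,0,0,0.2,0,0,0,-0.3],
)

```text
time: 28.0
position: [0.4742, -0.2055, 0.0452]
tool_rot: [0.304, 3.126, 0.0]
ft_force: [-1.7, 0.8, -0.1]
grip_width: 0.705
grip_force: 25.0
```

>>> jog_arm(
  moves=[0,0,0,0,0,0,0.8,0,0,0,0,0,0,0.8,0,0,0,0,0,0,0.8,0,0,0,0,0,0,0.8,0,0,-0.05,0,0,0,0.8,0,0,-0.15,0,0,0,0.8,0,0,-0.3,0,0,0,0.8,0,0,-0.4,0,0,0,0.8],
)

```text
time: 29.0
position: [0.4747, -0.2059, 0.1677]
tool_rot: [0.304, 3.124, -0.0]
ft_force: [-0.0, 0.4, -0.7]
grip_width: 0.899
grip_force: 0.0
```

Run:
```python
from h import *
st();go([(.4552,-.3096,.16),(.4552,-.3096,.045)])
```

```text
29.0 [ 0.4747 -0.2059  0.1677] [-0.0138  0.3703 -0.7442] 0.8989812067925176 0.0 [0.1929 0.9812 0.0002]
turn [0. 0. 0.]
(0.4552, -0.3096, 0.16) -> [-0.003 -0.352  0.026]
(0.4552, -0.3096, 0.045) -> [-0.002 -0.352  0.409]
```

>>> jog_arm(
  moves=[0,-0.17,0,0,0,0,0.8,0,-0.34,0,0,0,0,0.8,-0.003,-0.351,0,0,0,0,0.8,-0.003,-0.351,0.1,0,0,0,0.8,-0.003,-0.351,0.22,0,0,0,0.8,-0.003,-0.351,0.32,0,0,0,0.8,-0.003,-0.351,0.38,0,0,0,0.8,-0.003,-0.351,0.4,0,0,0,0.8],
)

```text
time: 30.0
position: [0.4545, -0.3081, 0.0441]
tool_rot: [-0.302, -3.126, -0.001]
ft_force: [-0.6, -0.4, 0.9]
grip_width: 0.902
grip_force: 0.0
```

>>> jog_arm(
  moves=[0,0,0,0,0,0,0.8,0,0,0,0,0,0,-0.3,0,0,0,0,0,0,-0.3,0,0,0,0,0,0,-0.3,0,0,0,0,0,0,-0.3,0,0,0,0,0,0,-0.3,0,0,0,0,0,0,-0.3,0,0,0,0,0,0,-0.3],
)

```text
time: 31.0
position: [0.4551, -0.3089, 0.0452]
tool_rot: [0.303, 3.126, 0.0]
ft_force: [0.0, 1.5, 5.2]
grip_width: 0.702
grip_force: 25.0
```

>>> jog_arm(
  moves=[0,0,-0.05,0,0,0,-0.3,0,0,-0.1,0,0,0,-0.3,0,0,-0.15,0,0,0,-0.3,0,0,-0.19,0,0,0,-0.3,0,0,-0.2,0,0,0,-0.3,0,0,-0.2,0,0,0,-0.3,0,0,-0.2,0,0,0,-0.3,0,0,-0.2,0,0,0,-0.3],
)

```text
time: 32.0
position: [0.4542, -0.3087, 0.1041]
tool_rot: [-0.304, -3.126, -0.0]
ft_force: [-0.1, -0.7, -2.8]
grip_width: 0.708
grip_force: 25.0
```

```bash
python3 weigh.py
```

```text
32.0 [ 0.4542 -0.3087  0.1041] [-0.0555 -0.6764 -2.8374] 0.7078607383060067 24.97160382452421 [0.1924 0.9813 0.0001]
[ 0.0311 -0.2014 -1.8224] [0.2807 0.4496 0.4684] [ -0.0018 -30.955    4.8902 -29.7543   0.0748   0.0525   0.    ]
```

Weights are 1.5, 3.75 and 1.8 N, so the middle tin is the fullest. I'll stand the far one back and take the middle.

>>> jog_arm(
  moves=[0,0,0.05,0,0,0,-0.3,0,0,0.1,0,0,0,-0.3,0,0,0.15,0,0,0,-0.3,0,0,0.18,0,0,0,-0.3,0,0,0.19,0,0,0,-0.3,0,0,0.197,0,0,0,-0.3,0,0,0.2,0,0,0,-0.3,0,0,0.2,0,0,0,-0.3],
)

```text
time: 33.6
position: [0.4548, -0.309, 0.0452]
tool_rot: [0.303, 3.126, -0.0]
ft_force: [-1.4, 0.2, 2.1]
grip_width: 0.709
grip_force: 25.0
```

>>> jog_arm(
  moves=[0,0,0,0,0,0,0.8,0,0,0,0,0,0,0.8,0,0,0,0,0,0,0.8,0,0,0,0,0,0,0.8,0,0,-0.05,0,0,0,0.8,0,0,-0.15,0,0,0,0.8,0,0,-0.3,0,0,0,0.8,0,0,-0.4,0,0,0,0.8],
)

```text
time: 34.6
position: [0.4551, -0.3097, 0.1677]
tool_rot: [0.304, 3.124, -0.001]
ft_force: [-0.2, -0.5, -0.2]
grip_width: 0.898
grip_force: 0.0
```

Run:
```python
from h import *
st();go([(.4743,-.2056,.16),(.4743,-.2056,.045)])
```

```text
34.6 [ 0.4551 -0.3097  0.1677] [-0.1911 -0.5252 -0.1832] 0.8977134364684649 0.0 [ 0.1929  0.9812 -0.0004]
turn [0. 0. 0.]
(0.4743, -0.2056, 0.16) -> [0.004 0.353 0.026]
(0.4743, -0.2056, 0.045) -> [0.005 0.353 0.409]
```

>>> jog_arm(
  moves=[0,0.17,0,0,0,0,0.8,0.004,0.34,0,0,0,0,0.8,0.004,0.352,0,0,0,0,0.8,0.004,0.352,0.1,0,0,0,0.8,0.004,0.352,0.22,0,0,0,0.8,0.004,0.352,0.32,0,0,0,0.8,0.004,0.352,0.38,0,0,0,0.8,0.004,0.352,0.4,0,0,0,0.8],
)

```text
time: 35.6
position: [0.4733, -0.2056, 0.0442]
tool_rot: [-0.305, -3.126, 0.001]
ft_force: [0.5, 1.1, -0.2]
grip_width: 0.899
grip_force: 0.0
```

>>> jog_arm(
  moves=[0,0,0,0,0,0,0.8,0,0,0,0,0,0,-0.3,0,0,0,0,0,0,-0.3,0,0,0,0,0,0,-0.3,0,0,0,0,0,0,-0.3,0,0,0,0,0,0,-0.3,0,0,0,0,0,0,-0.3,0,0,0,0,0,0,-0.3],
)

```text
time: 36.6
position: [0.4742, -0.2053, 0.0452]
tool_rot: [0.304, 3.126, -0.0]
ft_force: [-1.3, -0.7, 5.9]
grip_width: 0.704
grip_force: 25.0
```

>>> jog_arm(
  moves=[0,0,-0.06,0,0,0,-0.3,0,0,-0.14,0,0,0,-0.3,0,0,-0.24,0,0,0,-0.3,0,0,-0.34,0,0,0,-0.3,0,0,-0.44,0,0,0,-0.3,0,0,-0.52,0,0,0,-0.3,0,0,-0.57,0,0,0,-0.3,0,0,-0.6,0,0,0,-0.3],
)

```text
time: 37.6
position: [0.4733, -0.2048, 0.2249]
tool_rot: [-0.303, -3.127, -0.0]
ft_force: [0.5, 0.1, -4.6]
grip_width: 0.702
grip_force: 25.0
```

>>> jog_arm(
  moves=[0,0,0,0,0,0,-0.3,0,0,0,0,0,0,-0.3,0,0,0,0,0,0,-0.3,0,0,0,0,0,0,-0.3,0,0,0,0,0,0,-0.3,0,0,0,0,0,0,-0.3,0,0,0,0,0,0,-0.3,0,0,0,0,0,0,-0.3],
)

```text
time: 38.6
position: [0.4736, -0.205, 0.2246]
tool_rot: [0.304, 3.127, 0.0]
ft_force: [-1.0, 0.3, -3.3]
grip_width: 0.708
grip_force: 25.0
```

```bash
python3 weigh.py
python3 - <<'E'
from h import *
im=ctrl.get_image("scene");cv2.imwrite("pics/s7.png",im["pixels"][:,:,::-1])
E
```

```text
38.6 [ 0.4736 -0.205   0.2246] [-1.035   0.2524 -3.2989] 0.7078531943924791 24.98197966720909 [0.1924 0.9813 0.0001]
[-0.0712 -0.066  -3.7804] [0.3494 0.5378 0.2911] [  0.0006 -24.0433   0.0315 -33.2724   0.063    0.0717  -0.    ]
```

View pics/s7.png

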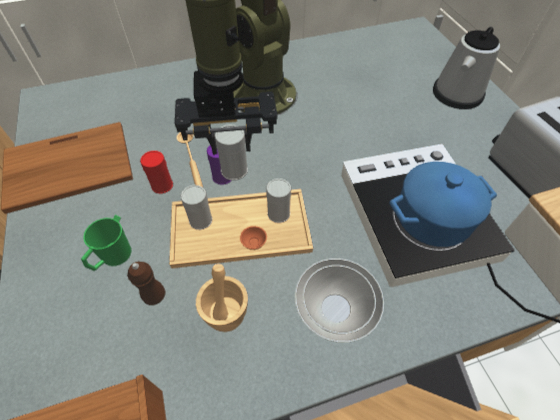

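The middle tin is held upright over the tray at (232,153). The other two stand in their places at (279,200) and (197,207), and everything else is undisturbed.

```bash
python3 -c "
from bench import ctrl
print(ctrl.close_job())"
```

```text
the job is handed in; nothing more can be done
None
```

I pressed on/off, simmer and start in that order. I then lifted and stood back all three tins, reading about 1.5, 3.75 and 1.8 N, and handed the job in holding the heaviest, the middle one, upright with its bottom about 19 cm above the counter.

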